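# Read a sample cassette: lay it down, seat it label up and swing the exposure lever

### The arm

A 7-joint arm with a two-finger parallel gripper is mounted at the origin on the work surface. World frame = base frame: x ahead of the robot, y to its left, z up, the work surface at z = 0. Lengths are in m, angles in rad, forces in N, time in s.
With the tool pointing down it reaches from about 0.4 to 0.875 m from the base axis. Payload 19.3 kg.
Tool frame: the origin (TCP) lies on the centre line of the jaws, within the pads' length; the fingertips stand 14 mm ahead of it and the grasp point (between the pads) lies 5 mm behind it; z points along the fingers, y is the line along which they close (so a half turn about z gives the same grasp; the last joint's range is limited). The gripper opens to 85 mm and grips with 20 to 120 N. Pads are 22 mm wide; open, the fingers measure 114 mm over their backs; the gripper's body (76 mm by 85 mm) begins 54 mm behind the grasp point. The pads swing forward as they close: fully open they stand 13 mm farther back than shut.
Start: joints at [1.206, 0.521, -0.036, 1.599, 0.021, 1.021, -0.113], TCP at [0.182, -0.598, 0.245] pointing down, gripper open.
Joint ranges: [-2.91, 2.91], [-0.3, 2.13], [-1.5, 1.42], [0.17, 2.43], [-1.26, 4.41], [0.16, 1.93], [-2.52, 2.52]. Speed limits (rad/s): [1.89, 1.89, 2.39, 2.39, 3.01, 3.01, 3.01].

### API

Orientations are given as [roll, pitch, yaw] about the fixed x, y, z axes, in that order (R = Rz(yaw) Ry(pitch) Rx(roll)).
In Python, from workcell import bot, grab_frame, regions_of gives the robot as it stands. The module is installed in compiled form; this text tells all that it offers.
- The arm moves only by the tool play_rows, never from a script. Its argument "plan" is a list of rows, each a list of 3 entries, a list of its own where there are three numbers: the shift along the tool's x, y, z in units of 2.5 cm (1.0 is 2.5 cm), then the turn, a rotation vector about the tool's x, y, z in units of 0.15 rad (1.0 is 0.15 rad), then the closure, from -1 (fully open) to 1 (shut). In form: [[[tx, ty, tz], [rx, ry, rz], jaw], ...]. A call has 1 to 20 rows; each row shifts and turns the commanded pose from where the row before left it, along the tool's axes as they then stand; what a row does not reach is not made up. A row lasts 1/8 s, in which the tool goes at most 62.5 mm and 10.7 degrees, less where a joint would pass 70% of its speed; a pose out of reach is approached as far as the arm can. A call with a number of a shift or a turn outside -1 to 1 is refused whole. A call with a gripper value outside its range is refused whole. The fingers move at their own pace and stop on an object; "newtons" is the grip in N (left out, the last holds). Time passes only in rows, so rows that do not move let the fingers close. It gives the time, the measured TCP pose, the force, the opening and the grip force at its end, in the units of the state.
- bot.observe(): the state, without advancing time (a new reading comes with each control period).
- grab_frame(name): name is "scene" or "top" or "wrist"; returns a dict with "pixels" (400x640x3 uint8, red, green, blue), "depth" (400x640 float32, m along the optical axis (not along the pixel's ray), 0 where there is no reading), "camera_matrix" (3x3 intrinsics, pixels), "R" (3x3) and "t" (3): a world point X has camera coordinates R X + t. Camera axes: x right, y down, z forward; pixel columns grow to the right and rows downward; lengths in m; the calibration is good to about 2 mm. A picture is of the moment at which its call begins.
- bot.job_done(): hands the job in; it is judged then, once.
Trained networks look in the newest picture that a camera, given by its name, has taken for a name from the list of things; names that differ only in an ending like _2 or _b are one class to them, and where a whole thing is asked for, a point or a joint stands for the part that bears it (a point fixed in the world has none). Each returns a list of dicts, best first, with "p" (0 to 1); they miss things now and then, are a little off and sometimes report something else, mostly with a low value. They report only what shows in the picture. A call takes as long as a camera call. They do not tell look-alikes from the thing itself.
- regions_of(thing, camera): "mask" (400x640 bool, what is visible of it) and "box" ([left, top, right, bottom] in pixels, round what is visible of it).
The state is a dict: "clock": time; "qpos": joint angles; "qd": joint speeds; "joint_efforts": joint torques, N m; "position": TCP position; "tool_rot": TCP orientation; "force": force on the tool from outside, world axes, zero at the start; "moment": the same for the moment, N m; "grip_width": finger opening in m; "finger_force": force on a finger pad.
Only numpy, scipy, OpenCV 4.12 (cv2) and the standard library are available. Lean on these libraries where they do the work, as an engineer would, in place of code of your own. Each camera call takes 0.05 s, during which the arm holds its last target. There are 200 camera calls.

### The job

Take the orange sample cassette out of the rack, lay it flat on the grey mat with its white label up and let go of it, then take it afresh and seat it label up, flat and fully home in the reader's pocket. With it seated and let go, swing the reader's red-posted sprung lever to its stop, hold it there for about a second without forcing it, and let it spring all the way back. Leave the lever alone until the cassette is seated, and do not disturb the other cassettes, the jars, the cup or the scoop.

Things in the scene. Friction and masses are not known exactly. Their poses are not given: they have to be found in the camera images.
- cassette: the orange cassette, a solid block 80 x 48 x 24 mm, about 110 g. Origin at its centre. Its z axis runs along the 80 mm length, y along the 48 mm width, x through the 24 mm thickness; the white label is on the +x face, a dark amber window on the -x face. It starts standing on end in the rack, z up, top 88 mm above the table
- rack: pale wooden rack fixed to the table, 200 x 74 mm, 34 mm high, origin at the centre of its underside. Three slots in a row along its x axis, at x = -70, 0 and 70 mm, floors 8 mm above the table; each slot is 26 mm along x, 56 mm along y and 26 mm deep. The cassettes stand in it with labels facing its +x
- mat: grey cloth-faced mat fixed to the table, 160 mm along its x, 150 mm along its y, 3 mm thick; origin at the centre of its underside
- reader: white sample reader with an aluminium top plate, fixed to the table, 150 mm along its x, 220 mm along its y (from y = -132 to y = 88 mm), top 40 mm above the table. Origin on the underside. The pocket's centre is at x = 0, y = 40 mm, the lever's pivot at x = 30, y = -65 mm
- pocket (a point): centre of the pocket's floor, 33 mm above the table, axes as the reader's. The pocket is 82.5 mm long along the reader's x, 50.5 mm wide along its y and 7 mm deep, the upper 3 mm of it a 45 degree bevel that widens the mouth by 3 mm on every side; the cassette fits either end first and stands 17 mm proud of the plate when home
- pivot (a point): the lever's upright pivot axis at the height of the reader's top plate (40 mm); reader axes
- lever_post (a point): top end of the red post (14 mm thick, 37 mm long, upright, from 53 to 90 mm above the table) on the lever's free end, 70 mm from the pivot. The steel lever arm below it lies 46 to 53 mm above the table
- lever (a joint): lever angle in rad: 0 at rest, when the arm points from the pivot along the reader's -x; it grows as the post swings counter-clockwise seen from above, away from the pocket, to a hard stop at about 1.2. A spring drives it back to 0; it takes about 1.5 N at the post to start and 5 N at the stop
- cassette_blue: blue cassette, like the orange one, in another slot; leave it
- cassette_green: green cassette, like the orange one, in another slot; leave it
- jar_a: cork-stoppered glass jar, 54 mm across, 76 mm tall, origin under its centre; leave it
- jar_b: another such jar; leave it
- jar_c: another such jar; leave it
- cup: small white plastic cup, 56 mm across, 55 mm tall, origin under its centre; leave it
- scoop: wooden spoon-shaped scoop, 150 mm long, lying flat; leave it
There are look-alikes about, which are no part of the job. Of the things that look like the cassette, the smaller one is meant. There is more than one size of the mat; the job needs the larger.

How it is judged:
By the outcome, as a careful person would: the job done as asked, in the order asked, and still so for the second after the job is handed in, with the robot touching nothing.
It also fails if it takes over 72 s, if anything falls off the work surface, if the arm or the gripper's body presses on something with over 40 N, if the wrist force passes 120 N, or if a joint passes its speed limit or range.

## Working session

There is one attempt and no reset: what is moved stays moved. The work goes in short steps, Python scripts to look and compute and a tool call to move; the robot and the scene stay as the last step left them, time stands still between calls to the robot, and variables do not carry over. Pictures are saved under pics/ and viewed, at most 10 in all, crops included, and the job is handed in when it is done.

Besides the shell and the picture viewer there is one more tool, called after ">>>" by a JSON object that holds its "name" and its "arguments", one argument or row to a line. play_rows: Moves the arm, as the interface text tells. Its arguments: {"type":"object","properties":{"plan":{"type":"array"},"newtons":{"type":"number"}},"required":["plan"]}

```bash
mkdir -p pics; cat > h.py <<'E'
import numpy as np, cv2
from workcell import bot, grab_frame, regions_of
def cloud(f):
    d=f["depth"];K=f["camera_matrix"];v,u=np.mgrid[0:400,0:640]
    c=np.stack([(u-K[0,2])/K[0,0]*d,(v-K[1,2])/K[1,1]*d,d],-1)
    return (c-f["t"])@f["R"]   # R^T (c-t)
def save(f,n,box=None,s=1):
    p=f["pixels"][:,:,::-1]
    if box: p=p[box[1]:box[3],box[0]:box[2]]
    cv2.imwrite("pics/"+n,cv2.resize(p,None,fx=s,fy=s,interpolation=cv2.INTER_CUBIC))
E
python3 - <<'E'
from h import *
print(bot.observe())
for c in("top","scene"):
    f=grab_frame(c);save(f,c+"1.png",None,1.25);P=cloud(f)
    for t in["cassette","cassette_blue","rack","mat","reader","lever_post","jar_a","cup","scoop"]:
        for r in regions_of(t,c):
            m=r["mask"]&(f["depth"]>0)
            if m.sum()<5: continue
            q=P[m]; print(c,t,round(r["p"],2),np.round(r["box"]).astype(int),"med",np.median(q,0).round(3),"zmax",np.percentile(q[:,2],98).round(3))
E
```

```text
{'clock': 0.0, 'qpos': array([ 1.20581972,  0.52205347, -0.03630912,  1.5999807 ,  0.02119337,
        1.02110552, -0.11278314]), 'qd': array([ 7.70398322e-04,  7.12912120e-04,  5.00789493e-04,  5.60568590e-04,
       -6.53377609e-06,  3.81500714e-04,  2.99917441e-04]), 'joint_efforts': array([ 1.13448797e-03, -9.27100611e+01,  1.98091440e+00, -3.69932520e+01,
        1.79286813e-02,  8.21452006e-03, -4.76216144e-05]), 'position': array([ 0.18144514, -0.59775352,  0.24471112]), 'tool_rot': array([-3.14043354e+00,  8.60837707e-05,  2.94763730e-01]), 'force': array([-0.0373239 , -0.08580337, -0.39175804]), 'moment': array([-0.05601607,  0.01425235, -0.01256532]), 'finger_force': 0.0, 'grip_width': 0.08556484724104027}
top cassette 0.79 [160 136 201 167] med [0.604 0.42  0.111] zmax 0.12
top cassette 0.71 [214 145 239 158] med [0.599 0.304 0.086] zmax 0.094
top cassette_blue 0.64 [217 172 238 187] med [0.531 0.292 0.087] zmax 0.092
top rack 0.66 [214 141 255 218] med [0.514 0.29  0.031] zmax 0.041
top mat 0.86 [279 156 335 218] med [0.51  0.081 0.003] zmax 0.009
top mat 0.65 [201 265 23
[... 1120 characters left out ...]
16 140 357 159] med [0.245 0.333 0.001] zmax 0.004
scene reader 0.91 [183 243 301 340] med [ 0.567 -0.279  0.039] zmax 0.054
scene reader 0.23 [388 164 401 184] med [0.542 0.275 0.066] zmax 0.088
scene lever_post 0.71 [209 257 232 303] med [ 0.541 -0.307  0.052] zmax 0.09
scene jar_a 0.85 [371 242 391 281] med [ 0.734 -0.011  0.05 ] zmax 0.077
scene jar_a 0.8 [400 212 427 246] med [0.712 0.127 0.049] zmax 0.077
scene cup 0.75 [247 196 267 222] med [ 0.37  -0.086  0.037] zmax 0.055
scene scoop 0.73 [244 195 265 222] med [ 0.369 -0.085  0.035] zmax 0.055
scene scoop 0.58 [424 192 459 230] med [0.693 0.29  0.011] zmax 0.02
scene scoop 0.37 [181 244 300 341] med [ 0.567 -0.28   0.039] zmax 0.053
```

View pics/top1.png

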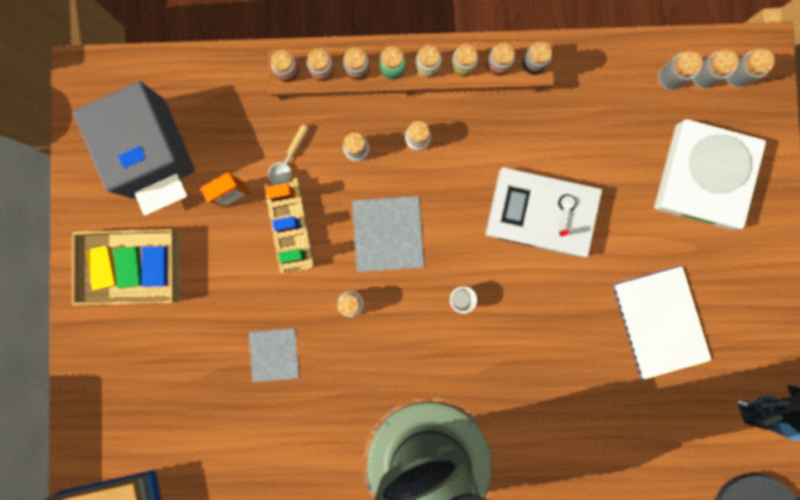

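View pics/scene1.png

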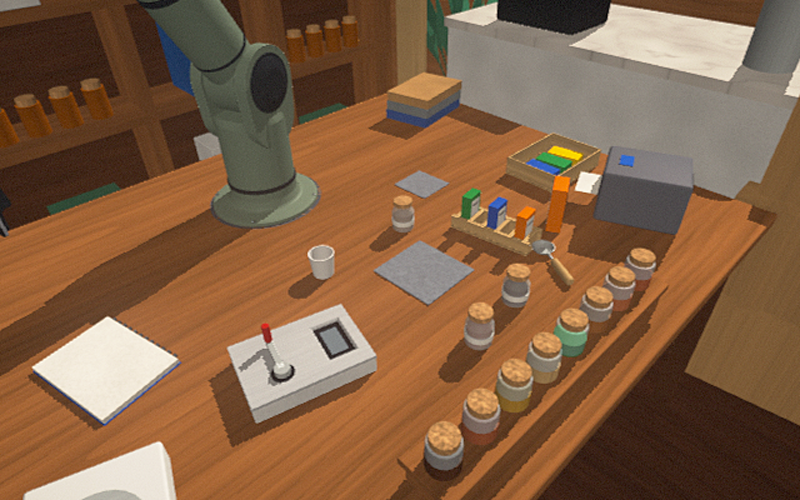

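The two pictures show the layout. In view pixels (x1.25), with native pixels where I give both:

- Rack: spans (265-312, 180-270). It holds orange (278,191; native 226,152), blue (285,224) and green (290,256).
- Orange look-alike: a taller block at (222,190; native 180,152), about 120 mm high.
- Mats: the large one is at (388,233), and a small look-alike is at (273,355).
- Reader: (545,210), with the pocket at (516,205) and the red post at (565,232).

I could mistake the orange in the rack, 88 mm high at native (226,152), for the big orange block at native (180,152). The smaller one is meant, so I choose (226,152).

```bash
cat >> h.py <<'E'
from scipy.spatial.transform import Rotation as Ro
def rect(q):
    (c,s,a)=cv2.minAreaRect((q[:,:2]*1000).astype(np.float32)); return np.round(c,1),np.round(s,1),round(a,1)
def go(pos,rpy=None,R=None,frm=None):
    """units needed from current (or frm=(p,R)) pose to target, translation in current tool axes"""
    s=bot.observe(); p,R0=(s["position"],Ro.from_euler("xyz",s["tool_rot"])) if frm is None else frm
    R1=R if R is not None else Ro.from_euler("xyz",rpy)
    print("shift",(R0.inv().apply(np.array(pos)-p)/.025).round(2),"turn",((R0.inv()*R1).as_rotvec()/.15).round(2))
E
python3 - <<'E'
from h import *
f=grab_frame("top");P=cloud(f);px=f["pixels"].astype(int)
def big(m):
    n,l,st,_=cv2.connectedComponentsWithStats(m.astype(np.uint8)); return l==1+st[1:,4].argmax()
def near(c,r): return np.hypot(P[...,0]-c[0],P[...,1]-c[1])<r
z=P[...,2]
print("reader",rect(P[big(near((.54,-.26),.16)&(z>.03)&(z<.046))]))
print("rack",rect(P[big(near((.53,.29),.13)&(z>.025)&(z<.045))]))
print("mat",rect(P[regions_of("mat","top")[0]["mask"]]))
for n,c in(("or",(.599,.304)),("bl",(.531,.292)),("gr",(.463,.281))):
    print(n,rect(P[near(c,.04)&(z>.075)]))
red=(px[...,0]>150)&(px[...,1]<60)&(px[...,2]<60)&near((.49,-.31),.05)&(z>.08);print("post",P[red].mean(0),red.sum())
save(f,"crop.png",[150,85,350,260],4)
go([.50,-.24,.35],[np.pi,0,0])
E
```

```text
reader (array([ 545.4, -262.2]), array([221.8, 152.7]), 75.7)
rack (array([531.9, 297.9]), array([199.6,  75.6]), 9.5)
mat (array([499.1,  80.1]), array([181.7, 150.1]), 2.6)
or (array([601.1, 309.3]), array([26.1, 49.7]), 8.8)
bl (array([531.5, 298.1]), array([24.9, 49.6]), 8.2)
gr (array([462.8, 285.7]), array([25.1, 48.1]), 9.7)
post [ 0.49526997 -0.29047162  0.08999737] 9
shift [ 16.35 -10.    -4.19] turn [-0.   -0.    1.97]
```

View pics/crop.png

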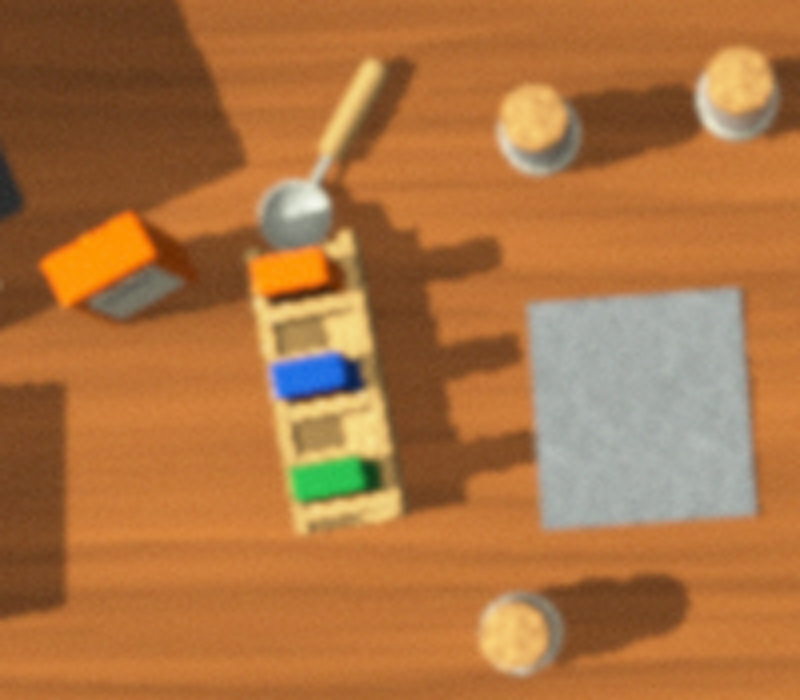

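The crop shows the smaller orange cassette in the rack's end slot at crop (290,272). The big block is at (115,265), and the scoop's bowl at (297,212) sits just outside the slot. Next I'll look at the reader with the wrist camera on the way.

>>> {"name": "play_rows", "arguments": {
  "plan": [
    [[0, 0, -0.5], [0, 0, 0.9], -1],
    [[0, 0, -0.5], [0, 0, 0.9], -1],
    [[0, 0, -0.5], [0, 0, 0.9], -1],
    [[0, 0, -0.5], [0, 0, 0.9], -1],
    [[0.5, -1, -0.2], [0, 0, 0], -1],
    [[0.5, -1, -0.2], [0, 0, 0], -1],
    [[0.5, -1, -0.2], [0, 0, 0], -1],
    [[0.5, -1, -0.2], [0, 0, 0], -1],
    [[0.5, -1, -0.2], [0, 0, 0], -1],
    [[0.5, -1, -0.2], [0, 0, 0], -1],
    [[0.5, -1, -0.2], [0, 0, 0], -1],
    [[0.5, -1, -0.2], [0, 0, 0], -1],
    [[0.5, -1, -0.2], [0, 0, 0], -1],
    [[0.5, -1, 0], [0, 0, 0], -1],
    [[0.5, -1, 0], [0, 0, 0], -1],
    [[0.5, -1, 0], [0, 0, 0], -1],
    [[0.5, -1, 0], [0, 0, 0], -1],
    [[0.5, -1, 0], [0, 0, 0], -1],
    [[0, 0, 0], [0, 0, 0], -1],
    [[0, 0, 0], [0, 0, 0], -1]
  ]
}}

```text
clock: 3.6
position: [0.4359, -0.3015, 0.3403]
tool_rot: [3.141, 0.0, -0.246]
force: [0.3, -0.1, 0.2]
grip_width: 0.0852
finger_force: 0.0
```

```bash
cat >> h.py <<'E'
def big(m):
    n,l,st,_=cv2.connectedComponentsWithStats(m.astype(np.uint8)); return l==1+st[1:,4].argmax()
E
python3 - <<'E'
from h import *
s=bot.observe();print(s["clock"],s["position"],s["tool_rot"],s["qpos"].round(2))
f=grab_frame("wrist");P=cloud(f);save(f,"w1.png");z=P[...,2];px=f["pixels"].astype(int)
print("cam",(-f["R"].T@f["t"]).round(3),f["R"][2].round(2))
ok=f["depth"]>0;near=lambda c,r:ok&(np.hypot(P[...,0]-c[0],P[...,1]-c[1])<r)
print("reader",rect(P[big(near((.545,-.26),.16)&(z>.037)&(z<.044))]), "z",np.median(z[near((.5,-.26),.02)]))
pk=near((.561,-.202),.06)&(z<.036)&(z>.025);print("pocket",rect(P[big(pk)]),np.median(z[big(pk)]))
red=(px[...,0]>120)&(px[...,1]<60)&(px[...,2]<60)&near((.49,-.29),.05)&(z>.083);print("post",P[red].mean(0),red.sum(),rect(P[red]))
E
```

```text
3.6 [ 0.43590937 -0.30147832  0.34031797] [ 3.14130602e+00  1.24687639e-04 -2.45658274e-01] [ 0.54  0.28 -0.06  1.72  0.02  1.14 -1.34]
cam [ 0.502 -0.319  0.468] [-0.27  0.07 -0.96]
reader (array([ 546.1, -264.4]), array([220.7, 149.7]), 75.9) z 0.038709137066797315
pocket (array([ 561. , -203.8]), array([54. , 86.8]), 75.9) 0.03225042957286849
post [ 0.4969262  -0.29628454  0.08867831] 103 (array([ 496.8, -296.2]), array([12.4, 12.4]), 55.5)
```

View pics/w1.png

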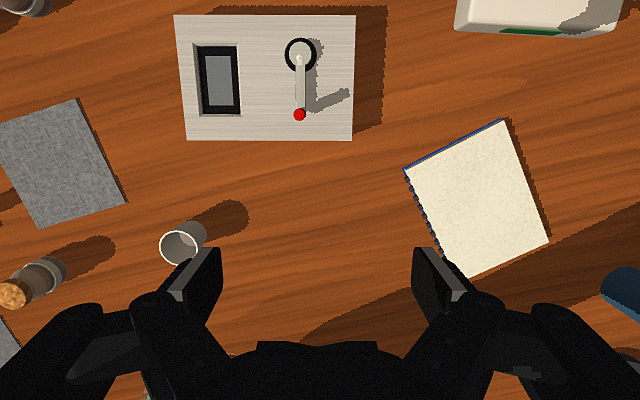

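The wrist view shows the empty pocket at (218,80) and the red post at (299,114), with the lever at rest. Now the rack.

>>> {"name": "play_rows", "arguments": {
  "plan": [
    [[0, -1, 0], [0, 0, -0.9], -1],
    [[0, -1, 0], [0, 0, -0.9], -1],
    [[0, -1, 0], [0, 0, -0.9], -1],
    [[0.3, -1, 0], [0, 0, 0], -1],
    [[0.3, -1, 0], [0, 0, 0], -1],
    [[0.3, -1, 0], [0, 0, 0], -1],
    [[0.3, -1, 0], [0, 0, 0], -1],
    [[0.3, -1, 0], [0, 0, 0], -1],
    [[0.3, -1, 0], [0, 0, 0], -1],
    [[0.3, -1, 0], [0, 0, 0], -1],
    [[0.3, -1, 0], [0, 0, 0], -1],
    [[0.3, -1, 0], [0, 0, 0], -1],
    [[0.3, -1, 0], [0, 0, 0], -1],
    [[0.3, -1, 0], [0, 0, 0], -1],
    [[0.3, -1, 0], [0, 0, 0], -1],
    [[0.3, -1, 0], [0, 0, 0], -1],
    [[0.3, -1, 0], [0, 0, 0], -1],
    [[0.3, -1, 0], [0, 0, 0], -1],
    [[0.3, -1, 0], [0, 0, 0], -1],
    [[0, 0, 0], [0, 0, 0], -1]
  ]
}}

```text
clock: 6.15
position: [0.4994, 0.188, 0.3401]
tool_rot: [-3.141, 0.0, 0.161]
force: [0.5, -0.9, -0.4]
grip_width: 0.0852
finger_force: 0.0
```

```bash
python3 - <<'E'
from h import *
s=bot.observe();print(s["clock"],s["position"],s["tool_rot"],s["qpos"].round(2))
f=grab_frame("wrist");P=cloud(f);save(f,"w2.png");z=P[...,2];px=f["pixels"].astype(int)
ok=f["depth"]>0;near=lambda c,r:ok&(np.hypot(P[...,0]-c[0],P[...,1]-c[1])<r)
print("rack",rect(P[big(near((.53,.297),.13)&(z>.028)&(z<.037))]))
for n,c in(("or",(.601,.309)),("bl",(.531,.298)),("gr",(.463,.286))):
    q=P[near(c,.04)&(z>.08)];print(n,rect(q),np.median(q[:,2]))
m=regions_of("mat","wrist")
for r in m: print("mat",r["p"],r["box"],rect(P[r["mask"]&(z<.006)&ok]))
E
```

```text
6.15 [0.499403   0.18797537 0.34011132] [-3.14109034e+00  2.76057127e-04  1.61001142e-01] [-0.14  0.31 -0.42  1.7   0.14  1.16 -2.01]
rack (array([532.5, 295.9]), array([199.1,  74.3]), 9.4)
or (array([600.8, 307.3]), array([24.6, 48.3]), 9.1) 0.08652685573650845
bl (array([532.3, 295.9]), array([22.8, 48.7]), 9.3) 0.08660076650670698
gr (array([465.1, 277.8]), array([29.1, 62.2]), 16.7) 0.08756551091349013
mat 0.97 [335.2, 94.7, 451.4, 215.3] (array([509.3,  77.8]), array([163.9, 154.6]), 2.2)
mat 0.7 [169.7, 258.8, 234.9, 320.7] (array([244.3, 339.2]), array([112. , 104.7]), 3.6)
```

View pics/w2.png

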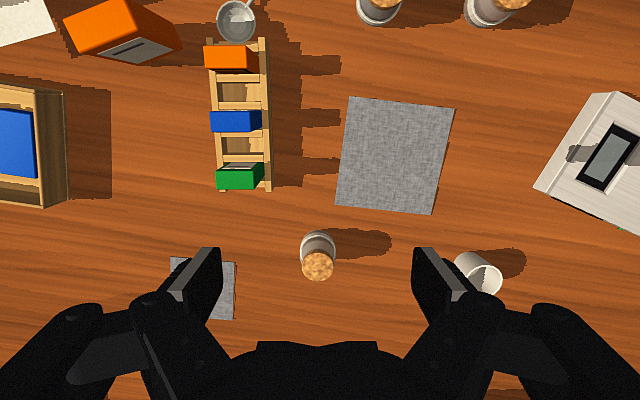

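The wrist view shows orange at (230,58), blue at (236,121) and green at (240,177). The white label edge on green's far side (240,166) confirms that labels face the rack's +x, which is outward for orange. I'll try the lean needed for a 90° lay-down.

>>> {"name": "play_rows", "arguments": {
  "plan": [
    [[0, 0, -0.5], [0, -1, 0], -1],
    [[0, 0, -0.5], [0, -1, 0], -1],
    [[0, -1, 0], [0, -1, 0], -1],
    [[0, -1, 0], [0, -1, 0], -1],
    [[0, -1, 0], [0, -1, 0], -1],
    [[0, -1, 0], [0, 0, 0], -1],
    [[0, 0, 0], [0, 0, 0], -1]
  ],
  "newtons": 50
}}

```text
clock: 7.12
position: [0.4746, 0.285, 0.3532]
tool_rot: [-3.133, 0.736, 0.161]
force: [0.3, 0.2, -0.4]
grip_width: 0.0854
finger_force: 0.0
```

```bash
cat > plan.py <<'E'
from h import *
yaw=.161; rx=np.array([np.cos(yaw),np.sin(yaw),0])
def tool(th,y=yaw): return Ro.from_euler("z",y)*Ro.from_euler("y",th)*Ro.from_euler("x",np.pi)
C=np.array([.6009,.3075,.048])
R=tool(.75); d=R.apply([0,0,1])
tcp=C+.008*rx+[0,0,.017]+.005*d
E
python3 - <<'E'
from plan import *
s=bot.observe();print(s["clock"],s["position"],s["tool_rot"],s["qpos"].round(2))
print(tcp,d); go(tcp-.08*d,R=R)
E
```

```text
7.125 [0.47464408 0.28502741 0.35324055] [-3.13293548  0.73578703  0.16126019] [-0.33  0.74 -0.35  1.15 -0.12  1.93 -2.09]
[0.60543242 0.30823609 0.06134156] [-0.67282345 -0.10927034 -0.73168887]
shift [11.82 -0.06  1.89] turn [-0.06 -0.09  0.  ]
```

>>> {"name": "play_rows", "arguments": {
  "plan": [
    [[0.98, 0, 0.15], [0, -0.1, 0], -1],
    [[0.98, 0, 0.15], [0, 0, 0], -1],
    [[0.98, 0, 0.15], [0, 0, 0], -1],
    [[0.98, 0, 0.15], [0, 0, 0], -1],
    [[0.98, 0, 0.15], [0, 0, 0], -1],
    [[0.98, 0, 0.15], [0, 0, 0], -1],
    [[0.98, 0, 0.15], [0, 0, 0], -1],
    [[0.98, 0, 0.15], [0, 0, 0], -1],
    [[0.98, 0, 0.15], [0, 0, 0], -1],
    [[0.98, 0, 0.15], [0, 0, 0], -1],
    [[0.98, 0, 0.15], [0, 0, 0], -1],
    [[0.98, 0, 0.15], [0, 0, 0], -1],
    [[0, 0, 0], [0, 0, 0], -1],
    [[0, 0, 0], [0, 0, 0], -1]
  ]
}}

```text
clock: 8.88
position: [0.636, 0.3068, 0.1122]
tool_rot: [-3.123, 0.719, 0.159]
force: [0.4, 0.6, -0.1]
grip_width: 0.0855
finger_force: 0.0
```

```bash
python3 - <<'E'
from plan import *
s=bot.observe();print(s["clock"],s["position"],s["tool_rot"],s["qpos"].round(2))
go(tcp,R=R)
f=grab_frame("wrist");P=cloud(f);z=P[...,2];px=f["pixels"].astype(int);save(f,"w3.png")
org=(px[...,0]>150)&(px[...,2]<60)&(px[...,1]<140)&(z>.084)&(np.hypot(P[...,0]-.6,P[...,1]-.307)<.05)
if org.sum()>20: print(rect(P[org]),org.sum())
E
```

```text
8.875 [0.63599597 0.3067874  0.11222643] [-3.12315491  0.71931443  0.15870246] [-0.43  1.26 -0.04  0.63 -0.18  1.93 -1.88]
shift [ 0.44 -0.21  2.32] turn [-0.13 -0.2  -0.01]
(array([602.4, 307.6]), array([24.1, 47.9]), 9.0) 1619
```

```bash
sed -i 's/tool(.75)/tool(.68)/; s/\[.6009,.3075/[.6017,.3075/' plan.py; python3 - <<'E'
from plan import *
go(tcp,R=R); print(tcp, R.inv().apply([0,0,1]))
E
```

```text
shift [ 0.48 -0.19  2.31] turn [-0.13  0.26 -0.01]
[0.60649323 0.30827845 0.06111214] [-6.28793024e-01  9.71445147e-17 -7.77572719e-01]
```

View pics/w3.png

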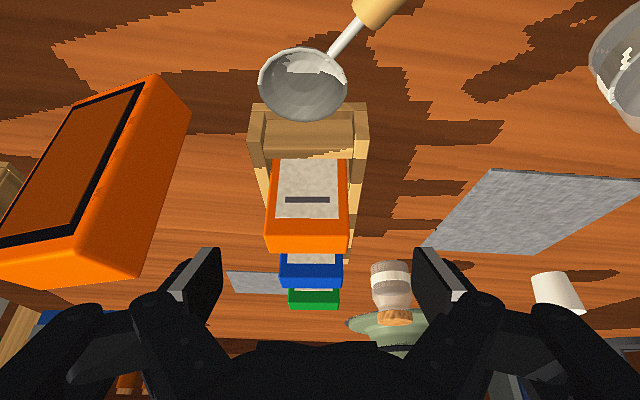

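The wrist view shows orange centred between the open fingers at (308,205), label towards the camera. The big block on the left clears the fingers, so I go in.

>>> {"name": "play_rows", "arguments": {
  "plan": [
    [[0.24, -0.1, 0], [-0.13, 0.26, 0], -1],
    [[0.24, -0.1, 0.3], [0, 0, 0], -1],
    [[0, 0, 0.5], [0, 0, 0], -1],
    [[0, 0, 0.5], [0, 0, 0], -1],
    [[0, 0, 0.5], [0, 0, 0], -1],
    [[0, 0, 0], [0, 0, 0], -1]
  ]
}}

```text
clock: 9.68
position: [0.6153, 0.3092, 0.0681]
tool_rot: [3.14, 0.683, 0.159]
force: [0.2, 0.6, 0.3]
grip_width: 0.0856
finger_force: 0.0
```

```bash
python3 - <<'E'
from plan import *
s=bot.observe();print(s["clock"],s["position"],s["tool_rot"],s["qpos"].round(2),s["force"])
go(tcp,R=R)
E
```

```text
9.675 [0.61532671 0.30916505 0.06813598] [3.1400884  0.68308016 0.15877187] [-0.45  1.23 -0.04  0.79 -0.16  1.77 -1.87] [0.17454039 0.55628758 0.30748983]
shift [-0.1  -0.02  0.44] turn [ 0.    0.02 -0.01]
```

>>> {"name": "play_rows", "arguments": {
  "plan": [
    [[-0.1, 0, 0.44], [0, 0, 0], -1],
    [[0, 0, 0], [0, 0, 0], 1],
    [[0, 0, 0], [0, 0, 0], 1],
    [[0, 0, 0], [0, 0, 0], 1],
    [[0, 0, 0], [0, 0, 0], 1],
    [[0, 0, 0], [0, 0, 0], 1]
  ],
  "newtons": 50
}}

```text
clock: 10.42
position: [0.6078, 0.3079, 0.0621]
tool_rot: [3.14, 0.68, 0.159]
force: [2.9, 0.3, 5.1]
grip_width: 0.0468
finger_force: 52.2
```

>>> {"name": "play_rows", "arguments": {
  "plan": [
    [[-0.19, 0, -0.23], [0, 0, 0], 1],
    [[-0.32, 0, -0.39], [0, 0, 0], 1],
    [[-0.5, 0, -0.62], [0, 0, 0], 1],
    [[-0.5, 0, -0.62], [0, 0, 0], 1],
    [[-0.5, 0, -0.62], [0, 0, 0], 1],
    [[-0.5, 0, -0.62], [0, 0, 0], 1],
    [[0, 0, 0], [0, 0, 0], 1]
  ]
}}

```text
clock: 11.3
position: [0.6079, 0.3083, 0.1631]
tool_rot: [3.141, 0.679, 0.159]
force: [0.3, -0.1, -1.2]
grip_width: 0.0474
finger_force: 51.5
```

```bash
python3 - <<'E'
from plan import *
s=bot.observe();print(s["clock"],s["position"],s["tool_rot"],s["qpos"].round(2),s["force"],s["grip_width"])
go([.50,.10,.20],R=Ro.from_euler("xyz",s["tool_rot"]))
f=grab_frame("wrist");save(f,"w4.png")
for c in["scene"]:
  f=grab_frame(c);P=cloud(f)
  for r in regions_of("cassette",c): print(r["p"],r["box"],np.median(P[r["mask"]],0))
E
```

```text
11.3 [0.6078742  0.30829144 0.1630649 ] [3.14116117 0.67850243 0.1594303 ] [-0.45  1.11 -0.04  0.81 -0.17  1.86 -1.89] [ 0.31103164 -0.06591173 -1.18487298] 0.047434731341733746
shift [-5.27  7.54  2.36] turn [0. 0. 0.]
0.56 [417.6, 133.5, 430.7, 167.8] [0.6077794  0.28635159 0.13616847]
0.56 [437.0, 140.8, 453.4, 188.2] [0.62133716 0.39720787 0.07455107]
0.44 [422.7, 193.3, 457.3, 228.5] [0.67996171 0.29266847 0.01193331]
```

View pics/w4.png

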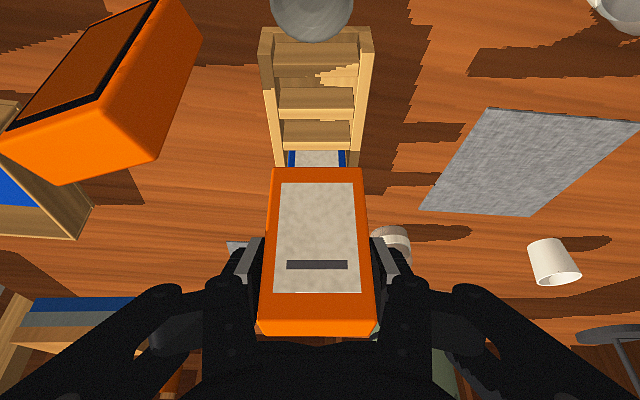

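The cassette is held squarely: the label face is at (320,235), the rack slot is empty and blue is undisturbed. Next I carry it to the mat and pitch it 90°.

>>> {"name": "play_rows", "arguments": {
  "plan": [
    [[-0.63, 0, -0.78], [0, 0, 0], 1],
    [[-0.63, 0.5, -0.78], [0, 0, 0], 1],
    [[-0.63, 1, -0.78], [0, 0, 0], 1],
    [[0, 1, 0], [0, 0.95, 0], 1],
    [[0, 1, 0], [0, 0.95, 0], 1],
    [[0, 1, 0], [0, 0.95, 0], 1],
    [[0, 1, 0], [0, 0.95, 0], 1],
    [[0, 1, 0], [0, 0.95, 0], 1],
    [[0, 1, 0], [0, 0.95, 0], 1],
    [[0, 1, 0], [0, 0.95, 0], 1],
    [[0, 1, 0], [0, 0.95, 0], 1],
    [[0, 0.5, 0], [0, 0.95, 0], 1],
    [[0, 0, 0], [0, 0.95, 0], 1],
    [[0, 0, 0], [0, 0.97, 0], 1],
    [[0, 0, 0], [0, 0, 0], 1]
  ]
}}

```text
clock: 13.32
position: [0.6533, 0.0463, 0.2562]
tool_rot: [3.091, -0.634, 0.161]
force: [1.1, -0.6, -1.0]
grip_width: 0.0472
finger_force: 51.8
```

```bash
python3 - <<'E'
from plan import *
s=bot.observe();print(s["clock"],s["position"],s["tool_rot"],s["qpos"].round(2),s["force"],s["grip_width"])
R2=tool(-.892,s["tool_rot"][2] if abs(s["tool_rot"][0])>2 else .159);d2=R2.apply([0,0,1])
go(np.array([.52,.06,.06])+.005*d2,R=R2); print(R2.inv().apply([0,0,1]))
f=grab_frame("scene");save(f,"s2.png",[200,80,480,290],2.8)
E
```

```text
13.325 [0.65333993 0.04629984 0.25622491] [ 3.09117873 -0.63352282  0.16080728] [-0.05  0.35 -0.18  2.04  0.86  0.18 -2.43] [ 1.13105994 -0.57040849 -1.0340631 ] 0.04724994368059672
shift [-8.77 -1.57  3.38] turn [0.33 1.72 0.04]
[ 7.78329017e-01  8.32667268e-17 -6.27856625e-01]
```

View pics/s2.png

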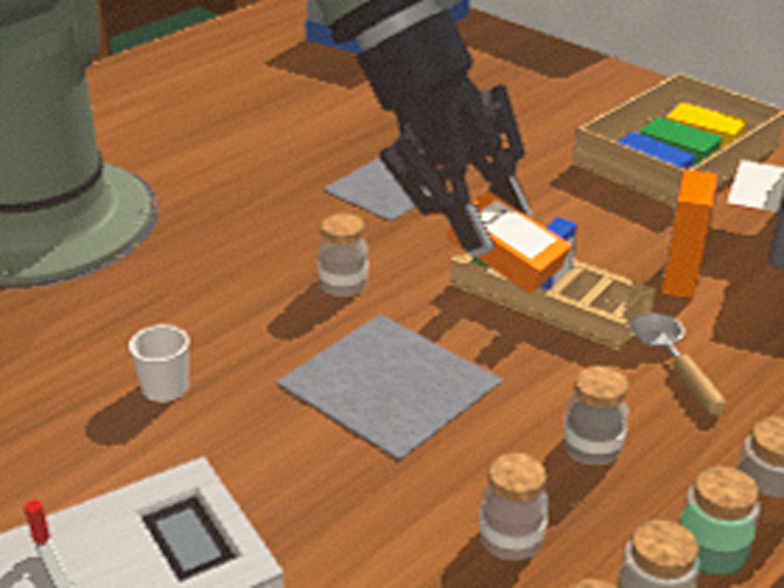

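The picture shows the cassette held label up at (520,240) above the mat, but j6 is at its limit with this outward lean. A sideways lean, with yaw up 90°, suits the joints better.

```bash
cat >> plan.py <<'E'
y2=1.73; R2=tool(-.892,y2); d2=R2.apply([0,0,1]); rx2=np.array([np.cos(y2),np.sin(y2),0])
lay=np.array([.512,.080,.0155])-.018*rx2+[0,0,.0093]+.005*d2
E
python3 - <<'E'
from plan import *
go(lay+[0,0,.17],R=R2); print(lay)
s=bot.observe();p=s["position"];R0=Ro.from_euler("xyz",s["tool_rot"])
# per-row tool-frame shifts for 13 equal rows, straight world line
n=13; rv=(R0.inv()*R2).as_rotvec()/n; Rc=R0; step=(lay+[0,0,.17]-p)/n
print("turn/row",(rv/.15).round(2))
for i in range(n): print((Rc.inv().apply(step)/.025).round(2).tolist()); Rc=Rc*Ro.from_rotvec(rv)
E
```

```text
shift [-5.83 -1.59 -1.19] turn [ 7.53  1.56 -7.59]
[0.51423663 0.06607006 0.02166072]
turn/row [ 0.58  0.12 -0.58]
[-0.45, -0.12, -0.09]
[-0.43, -0.17, -0.09]
[-0.42, -0.21, -0.08]
[-0.39, -0.25, -0.06]
[-0.37, -0.29, -0.05]
[-0.34, -0.33, -0.03]
[-0.31, -0.36, -0.0]
[-0.28, -0.38, 0.02]
[-0.24, -0.4, 0.05]
[-0.21, -0.42, 0.08]
[-0.18, -0.42, 0.12]
[-0.14, -0.43, 0.15]
[-0.11, -0.42, 0.19]
```

>>> {"name": "play_rows", "arguments": {
  "plan": [
    [[-0.45, -0.12, -0.09], [0.58, 0.12, -0.58], 1],
    [[-0.43, -0.17, -0.09], [0.58, 0.12, -0.58], 1],
    [[-0.42, -0.21, -0.08], [0.58, 0.12, -0.58], 1],
    [[-0.39, -0.25, -0.06], [0.58, 0.12, -0.58], 1],
    [[-0.37, -0.29, -0.05], [0.58, 0.12, -0.58], 1],
    [[-0.34, -0.33, -0.03], [0.58, 0.12, -0.58], 1],
    [[-0.31, -0.36, 0], [0.58, 0.12, -0.58], 1],
    [[-0.28, -0.38, 0.02], [0.58, 0.12, -0.58], 1],
    [[-0.24, -0.4, 0.05], [0.58, 0.12, -0.58], 1],
    [[-0.21, -0.42, 0.08], [0.58, 0.12, -0.58], 1],
    [[-0.18, -0.42, 0.12], [0.58, 0.12, -0.58], 1],
    [[-0.14, -0.43, 0.15], [0.58, 0.12, -0.58], 1],
    [[-0.11, -0.42, 0.19], [0.58, 0.12, -0.58], 1],
    [[0, 0, 0], [0, 0, 0], 1]
  ]
}}

```text
clock: 15.12
position: [0.5309, 0.0838, 0.1888]
tool_rot: [-3.062, -0.859, 1.481]
force: [-0.2, 1.0, -1.3]
grip_width: 0.0468
finger_force: 51.9
```

```bash
python3 - <<'E'
from plan import *
s=bot.observe();print(s["clock"],s["position"],s["tool_rot"],s["qpos"].round(2),s["force"],s["grip_width"])
go(lay+[0,0,.1],R=R2)
E
```

```text
15.125 [0.53089702 0.08379118 0.18877506] [-3.06200977 -0.85859322  1.48135794] [ 1.02  1.21 -1.47  1.86  0.46  0.87 -0.47] [-0.23006357  0.97268647 -1.27165691] 0.046773893657695194
shift [-2.53 -0.51  1.22] turn [ 0.74  0.18 -1.07]
```

```bash
sed -i 's/y2=1.73/y2=1.5/' plan.py; python3 - <<'E'
from plan import *
go(lay+[0,0,.1],R=R2);print(R2.inv().apply([0,0,1]))
E
```

```text
shift [-2.54 -0.63  1.22] turn [-0.44  0.22 -0.09]
[ 7.78329017e-01  1.11022302e-16 -6.27856625e-01]
```

>>> {"name": "play_rows", "arguments": {
  "plan": [
    [[-0.62, -0.15, 0.3], [-0.22, 0.11, -0.05], 1],
    [[-0.62, -0.15, 0.3], [-0.22, 0.11, -0.05], 1],
    [[-0.62, -0.15, 0.3], [0, 0, 0], 1],
    [[-0.62, -0.15, 0.3], [0, 0, 0], 1],
    [[0, 0, 0], [0, 0, 0], 1]
  ]
}}

```text
clock: 15.75
position: [0.514, 0.067, 0.1215]
tool_rot: [3.137, -0.888, 1.502]
force: [0.0, 0.2, -0.7]
grip_width: 0.0467
finger_force: 51.8
```

```bash
python3 - <<'E'
from plan import *
s=bot.observe();print(s["clock"],s["position"],s["tool_rot"],s["qpos"].round(2),s["force"],s["grip_width"])
go(lay+[0,0,.03],R=R2)
E
```

```text
15.75 [0.51404529 0.0670066  0.12151218] [ 3.13651141 -0.88822708  1.50183435] [ 1.09  1.3  -1.4   1.95  0.56  0.73 -0.42] [ 0.04014997  0.15982413 -0.7351431 ] 0.0467054056338705
shift [-2.2  -0.13  1.72] turn [0.02 0.03 0.01]
```

>>> {"name": "play_rows", "arguments": {
  "plan": [
    [[-0.55, -0.03, 0.43], [0, 0.03, 0], 1],
    [[-0.55, -0.03, 0.43], [0, 0, 0], 1],
    [[-0.55, -0.03, 0.43], [0, 0, 0], 1],
    [[-0.55, -0.03, 0.43], [0, 0, 0], 1],
    [[-0.3, 0, 0.25], [0, 0, 0], 1],
    [[-0.15, 0, 0.12], [0, 0, 0], 1],
    [[-0.08, 0, 0.06], [0, 0, 0], 1],
    [[-0.08, 0, 0.06], [0, 0, 0], 1],
    [[0, 0, 0], [0, 0, 0], 1]
  ]
}}

```text
clock: 16.88
position: [0.5118, 0.0661, 0.033]
tool_rot: [3.133, -0.892, 1.505]
force: [-0.5, -0.0, -0.7]
grip_width: 0.0471
finger_force: 51.8
```

```bash
python3 - <<'E'
from plan import *
s=bot.observe();print(s["clock"],s["position"],s["tool_rot"],s["qpos"].round(2),s["force"],s["grip_width"])
go(lay,R=R2)
f=grab_frame("top");P=cloud(f);px=f["pixels"].astype(int);z=P[...,2]
m=(px[...,0]>150)&(px[...,2]<70)&(px[...,1]<140)&(px[...,1]>50)&(np.hypot(P[...,0]-.51,P[...,1]-.1)<.08)&(z>.012);print(m.sum(), rect(P[m]) if m.sum()>5 else 0,np.percentile(z[m],[5,50,95]))
w=(px.min(-1)>140)&(np.hypot(P[...,0]-.51,P[...,1]-.1)<.06)&(z>.012); print("label",w.sum(),rect(P[w]) if w.sum()>4 else 0,np.percentile(z[w],[5,50,95]))
E
```

```text
16.875 [0.51177588 0.0660751  0.03300281] [ 3.13322269 -0.89239415  1.5045631 ] [ 1.06  1.41 -1.27  1.94  0.65  0.65 -0.37] [-0.52617323 -0.01733185 -0.7056933 ] 0.047059328947542806
shift [-0.36 -0.03  0.28] turn [ 0.03 -0.    0.02]
19 (array([508.3,  47.1]), array([10.9, 48.6]), 88.7) [0.03549222 0.03976719 0.0642223 ]
label 366 (array([499.6,  78.7]), array([82.9, 63.9]), 11.8) [0.03553601 0.04034773 0.04954026]
```

>>> {"name": "play_rows", "arguments": {
  "plan": [
    [[-0.1, 0, 0.08], [0.03, 0, 0.02], 1],
    [[-0.1, 0, 0.08], [0, 0, 0], 1],
    [[-0.1, 0, 0.08], [0, 0, 0], 1],
    [[0, 0, 0], [0, 0, 0], 1]
  ]
}}

```text
clock: 17.42
position: [0.5116, 0.0662, 0.0231]
tool_rot: [-3.141, -0.893, 1.499]
force: [-0.6, -0.7, -2.5]
grip_width: 0.0472
finger_force: 51.8
```

>>> {"name": "play_rows", "arguments": {
  "plan": [
    [[-0.03, 0, 0.025], [0, 0, 0], 1],
    [[0, 0, 0], [0, 0, 0], 1]
  ]
}}

```text
clock: 17.68
position: [0.5117, 0.0661, 0.0224]
tool_rot: [-3.141, -0.892, 1.5]
force: [0.0, -0.5, -1.0]
grip_width: 0.0468
finger_force: 51.8
```

>>> {"name": "play_rows", "arguments": {
  "plan": [
    [[-0.02, 0, 0.02], [0, 0, 0], 1],
    [[0, 0, 0], [0, 0, 0], 1]
  ]
}}

```text
clock: 17.92
position: [0.5117, 0.0662, 0.0216]
tool_rot: [-3.141, -0.892, 1.5]
force: [0.6, -0.3, -0.9]
grip_width: 0.047
finger_force: 51.8
```

>>> {"name": "play_rows", "arguments": {
  "plan": [
    [[-0.03, 0, 0.025], [0, 0, 0], 1],
    [[0, 0, 0], [0, 0, 0], 1]
  ]
}}

```text
clock: 18.18
position: [0.5118, 0.0663, 0.0209]
tool_rot: [3.141, -0.893, 1.5]
force: [-0.9, 0.2, 2.5]
grip_width: 0.0469
finger_force: 52.2
```

>>> {"name": "play_rows", "arguments": {
  "plan": [
    [[-0.03, 0, 0.025], [0, 0, 0], 1],
    [[0, 0, 0], [0, 0, 0], 1]
  ]
}}

```text
clock: 18.42
position: [0.512, 0.0666, 0.0208]
tool_rot: [3.14, -0.894, 1.501]
force: [-4.3, -4.8, 14.7]
grip_width: 0.0469
finger_force: 53.7
```

>>> {"name": "play_rows", "arguments": {
  "plan": [
    [[0.01, 0, -0.01], [0, 0, 0], 0.2],
    [[0, 0, 0], [0, 0, 0], -0.3],
    [[0, 0, 0], [0, 0, 0], -0.8],
    [[0, 0, 0], [0, 0, 0], -1],
    [[0, 0, -0.3], [0, 0, 0], -1],
    [[0, 0, -0.6], [0, 0, 0], -1],
    [[0, 0, -1], [0, 0, 0], -1],
    [[0, 0, -1], [0, 0, 0], -1],
    [[0, 0, -1], [0, 0, 0], -1],
    [[-0.5, 0, -1], [0, 0, 0], -1],
    [[0, 0, 0], [0, 0, 0], -1]
  ]
}}

```text
clock: 19.8
position: [0.5049, -0.0395, 0.0879]
tool_rot: [3.14, -0.892, 1.497]
force: [0.3, -1.0, 0.4]
grip_width: 0.0853
finger_force: 0.0
```

```bash
cat > see.py <<'E'
from plan import *
def cas(cam,c,r=.08,zlo=.012):
    f=grab_frame(cam);P=cloud(f);px=f["pixels"].astype(int);z=P[...,2];near=np.hypot(P[...,0]-c[0],P[...,1]-c[1])<r
    hsv=cv2.cvtColor(f["pixels"],cv2.COLOR_RGB2HSV)
    o=near&(z>zlo)&(hsv[...,0]<18)&(hsv[...,1]>180)&(hsv[...,2]>80)
    t=near&(z>zlo)&(abs(z-np.median(z[o]))<.006)
    if o.sum()>10: print(cam,"orange",o.sum(),rect(P[o]),np.percentile(z[o],[2,50,98]).round(4))
    w=big(near&(z>zlo)&(hsv[...,1]<70)&(hsv[...,2]>120)); 
    if w.sum()>10: print(cam,"label",w.sum(),rect(P[w]),np.percentile(z[w],[2,50,98]).round(4))
    return f,P
E
python3 - <<'E'
from see import *
s=bot.observe();print(s["clock"],s["position"],s["tool_rot"],s["qpos"].round(2),s["force"],s["grip_width"])
f,P=cas("top",(.512,.08));f,P=cas("wrist",(.512,.08));save(f,"w5.png")
E
```

```text
19.8 [ 0.50492602 -0.03950331  0.08788226] [ 3.1403649  -0.89180181  1.4968608 ] [ 1.24  1.38 -1.38  1.86  0.55  0.91 -0.24] [ 0.32091299 -0.95616495  0.35799031] 0.0852884588012228
top orange 44 (array([509.5,  81.8]), array([74.8, 44.6]), 88.5) [0.0229 0.0276 0.0343]
top label 280 (array([511. ,  83.1]), array([55.5, 36.6]), 88.8) [0.023  0.0279 0.0343]
wrist orange 2569 (array([511.6,  79.1]), array([81.1, 47.8]), 86.0) [0.0134 0.0254 0.0267]
wrist label 2106 (array([511.6,  79.4]), array([56. , 35.7]), 85.9) [0.0252 0.0262 0.0273]
```

View pics/w5.png

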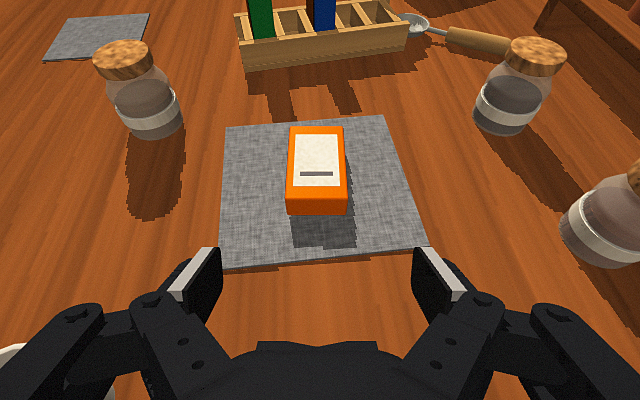

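The view shows the cassette flat on the mat, label up, at (316,170), with the gripper clear. Next is the fresh grasp from above.

```bash
cat >> plan.py <<'E'
def rows(pos,R1,n,frm=None):
    s=bot.observe();p,R0=(s["position"],Ro.from_euler("xyz",s["tool_rot"])) if frm is None else frm
    rv=(R0.inv()*R1).as_rotvec()/n;step=(np.array(pos)-p)/n;Rc=R0
    print("turn/row",(rv/.15).round(2))
    for i in range(n): print((Rc.inv().apply(step)/.025).round(2).tolist(),end=" ");Rc=Rc*Ro.from_rotvec(rv)
    print()
E
python3 -c "
from plan import *
rows([.5116,.0792,.11],tool(0,1.501),8)"
```

```text
turn/row [ 0.   -0.74 -0.  ]
[0.45, -0.01, 0.38] [0.49, -0.01, 0.33] [0.53, -0.01, 0.27] [0.55, -0.0, 0.21] [0.57, -0.0, 0.15] [0.59, -0.0, 0.09] [0.59, -0.0, 0.02] [0.59, -0.0, -0.05]
```

>>> {"name": "play_rows", "arguments": {
  "plan": [
    [[0.45, 0, 0.38], [0, -0.74, 0], -1],
    [[0.49, 0, 0.33], [0, -0.74, 0], -1],
    [[0.53, 0, 0.27], [0, -0.74, 0], -1],
    [[0.55, 0, 0.21], [0, -0.74, 0], -1],
    [[0.57, 0, 0.15], [0, -0.74, 0], -1],
    [[0.59, 0, 0.09], [0, -0.74, 0], -1],
    [[0.59, 0, 0.02], [0, -0.74, 0], -1],
    [[0.59, 0, -0.05], [0, -0.74, 0], -1],
    [[0, 0, 0], [0, 0, 0], -1],
    [[0, 0, 0], [0, 0, 0], -1]
  ]
}}

```text
clock: 21.15
position: [0.5122, 0.079, 0.1096]
tool_rot: [-3.141, -0.005, 1.501]
force: [0.2, -1.2, 0.0]
grip_width: 0.0856
finger_force: 0.0
```

```bash
python3 - <<'E'
from see import *
s=bot.observe();print(s["clock"],s["position"],s["tool_rot"],s["qpos"].round(2),s["force"],s["grip_width"])
f,P=cas("wrist",(.512,.08))
go([.5116,.0792,.028],R=tool(0,1.501))
E
```

```text
21.15 [0.51217083 0.07904469 0.10959994] [-3.14077538 -0.00483572  1.50058697] [ 0.44  0.76 -1.01  1.96  0.83  0.91 -1.08] [ 0.20895754 -1.23783255  0.04648078] 0.08555914488322505
wrist orange 4082 (array([510.1,  82.6]), array([ 83.1, 103. ]), 32.5) [0.0197 0.0257 0.2373]
wrist label 3757 (array([513.3,  99.1]), array([96.5, 35.7]), 85.9) [0.025  0.0263 0.0277]
shift [ 0.02 -0.03  3.26] turn [-0.01 -0.03 -0.01]
```

>>> {"name": "play_rows", "arguments": {
  "plan": [
    [[0.02, -0.03, 0.9], [0, -0.03, 0], -1],
    [[0, 0, 0.9], [0, 0, 0], -1],
    [[0, 0, 0.8], [0, 0, 0], -1],
    [[0, 0, 0.4], [0, 0, 0], -1],
    [[0, 0, 0.24], [0, 0, 0], -1],
    [[0, 0, 0], [0, 0, 0], 0],
    [[0, 0, 0], [0, 0, 0], 1],
    [[0, 0, 0], [0, 0, 0], 1],
    [[0, 0, 0], [0, 0, 0], 1],
    [[0, 0, 0], [0, 0, 0], 1]
  ],
  "newtons": 50
}}

```text
clock: 22.45
position: [0.5122, 0.0797, 0.0296]
tool_rot: [3.141, 0.0, 1.5]
force: [-2.1, -0.7, 9.1]
grip_width: 0.0465
finger_force: 50.4
```

```bash
python3 - <<'E'
from see import *
s=bot.observe();print(s["clock"],s["position"],s["tool_rot"],s["qpos"].round(2),s["force"],s["grip_width"])
E
```

```text
22.45 [0.51219035 0.07968347 0.0296379 ] [3.14082312e+00 2.21660590e-04 1.49962739e+00] [ 0.36  0.87 -0.89  1.98  0.99  0.8  -1.2 ] [-2.07437714 -0.68700016  9.08615856] 0.046479650746907755
```

```bash
cat >> plan.py <<'E'
yr=-.2475+np.pi; PK=np.array([.5611,-.2039]); RP=tool(0,yr)
E
python3 -c "
from plan import *
s=bot.observe()
rows([*PK,.15],RP,13,(s['position']+[0,0,.1],tool(0,1.4996)))"
```

```text
turn/row [ 0.    0.   -0.72]
[-0.86, 0.21, -0.06] [-0.88, 0.12, -0.06] [-0.89, 0.02, -0.06] [-0.88, -0.07, -0.06] [-0.87, -0.16, -0.06] [-0.85, -0.26, -0.06] [-0.81, -0.35, -0.06] [-0.77, -0.43, -0.06] [-0.72, -0.51, -0.06] [-0.66, -0.59, -0.06] [-0.6, -0.65, -0.06] [-0.52, -0.71, -0.06] [-0.44, -0.77, -0.06]
```

>>> {"name": "play_rows", "arguments": {
  "plan": [
    [[0, 0, -0.4], [0, 0, 0], 1],
    [[0, 0, -0.8], [0, 0, 0], 1],
    [[0, 0, -1], [0, 0, 0], 1],
    [[0, 0, -1], [0, 0, 0], 1],
    [[0, 0, -0.8], [0, 0, 0], 1],
    [[-0.86, 0.21, -0.06], [0, 0, -0.72], 1],
    [[-0.88, 0.12, -0.06], [0, 0, -0.72], 1],
    [[-0.89, 0.02, -0.06], [0, 0, -0.72], 1],
    [[-0.88, -0.07, -0.06], [0, 0, -0.72], 1],
    [[-0.87, -0.16, -0.06], [0, 0, -0.72], 1],
    [[-0.85, -0.26, -0.06], [0, 0, -0.72], 1],
    [[-0.81, -0.35, -0.06], [0, 0, -0.72], 1],
    [[-0.77, -0.43, -0.06], [0, 0, -0.72], 1],
    [[-0.72, -0.51, -0.06], [0, 0, -0.72], 1],
    [[-0.66, -0.59, -0.06], [0, 0, -0.72], 1],
    [[-0.6, -0.65, -0.06], [0, 0, -0.72], 1],
    [[-0.52, -0.71, -0.06], [0, 0, -0.72], 1],
    [[-0.44, -0.77, -0.06], [0, 0, -0.72], 1],
    [[0, 0, 0], [0, 0, 0], 1]
  ]
}}

```text
clock: 24.82
position: [0.5616, -0.2052, 0.1485]
tool_rot: [3.141, -0.0, 2.902]
force: [-0.4, 1.4, -0.6]
grip_width: 0.0465
finger_force: 52.4
```

```bash
python3 - <<'E'
from see import *
s=bot.observe();print(s["clock"],s["position"],s["tool_rot"],s["qpos"].round(2),s["force"],s["grip_width"])
go([*PK,.09],R=RP)
f=grab_frame("wrist");P=cloud(f);z=P[...,2];px=f["pixels"].astype(int)
print("cam",(-f["R"].T@f["t"]).round(3))
m=(z>.036)&(z<.044)&(np.hypot(P[...,0]-.546,P[...,1]+.264)<.16)
print("reader",rect(P[big(m)]),m.sum(),P[m].min(0),P[m].max(0))
hsv=cv2.cvtColor(f["pixels"],cv2.COLOR_RGB2HSV)
o=(hsv[...,0]<18)&(hsv[...,1]>180)&(hsv[...,2]>80)&(z>.1);
if o.sum(): print("held",rect(P[o]),np.percentile(z[o],[2,50,98]))
E
```

```text
24.825 [ 0.56155671 -0.20517754  0.14845709] [ 3.14143030e+00 -4.15064168e-04  2.90191995e+00] [ 1.01  0.96 -1.29  1.72  0.98  1.26  0.81] [-0.43367738  1.36109592 -0.63692688] 0.04652373761155647
shift [0.03 0.04 2.34] turn [ 0.   -0.    0.05]
cam [ 0.493 -0.189  0.276]
reader (array([ 546.4, -265.1]), array([221. , 150.8]), 75.8) 34000 [ 0.44682469 -0.38958494  0.03601076] [ 0.61055025 -0.14009574  0.0438882 ]
held (array([ 556. , -206.3]), array([97.4, 87.1]), 26.5) [0.12676933 0.14432614 0.27581744]
```

```bash
sed -i 's/PK=np.array(\[.5611,-.2039\])/PK=np.array([.5613,-.2044])/' plan.py; python3 - <<'E'
from see import *
f=grab_frame("wrist");P=cloud(f);z=P[...,2];hsv=cv2.cvtColor(f["pixels"],cv2.COLOR_RGB2HSV)
near=np.hypot(P[...,0]-.5613,P[...,1]+.2044)<.07
o=near&(hsv[...,0]<18)&(hsv[...,1]>180)&(hsv[...,2]>80)&(z>.138)&(z<.156)
t=near&(z>.138)&(z<.152)&((hsv[...,1]<70)|o); l=big(near&(z>.138)&(z<.152)&(hsv[...,1]<70)&(hsv[...,2]>120))
R=tool(0,yr); s=bot.observe()
for n,m in(("orange",o),("label",l)):
    q=(P[m]-s["position"])@R.as_matrix()[:, :2]*1000
    print(n,m.sum(),rect(P[m]),"in tool xy mm",np.percentile(q,[1,99],0).round(1).tolist(),np.percentile(z[m],[2,50,98]).round(4))
go([*PK,.09],R=RP)
E
```

```text
orange 7728 (array([ 559.8, -204.3]), array([48.1, 80.5]), 76.2) in tool xy mm [[-37.5, -24.8], [41.3, 22.0]] [0.1414 0.1444 0.1457]
label 8169 (array([ 560.3, -204.4]), array([35.8, 56.7]), 76.3) in tool xy mm [[-26.0, -18.9], [28.5, 16.1]] [0.1439 0.145  0.1462]
shift [-0.   -0.05  2.35] turn [ 0.   -0.    0.06]
```

>>> {"name": "play_rows", "arguments": {
  "plan": [
    [[-0.05, 0.01, 0.6], [0, 0, 0.05], 1],
    [[0, 0, 0.8], [0, 0, 0], 1],
    [[0, 0, 0.8], [0, 0, 0], 1],
    [[0, 0, 0.6], [0, 0, 0], 1],
    [[0, 0, 0.3], [0, 0, 0], 1],
    [[0, 0, 0.1], [0, 0, 0], 1],
    [[0, 0, 0], [0, 0, 0], 1]
  ]
}}

```text
clock: 25.8
position: [0.5631, -0.2036, 0.0687]
tool_rot: [3.142, 0.0, 2.896]
force: [0.4, 0.9, -1.2]
grip_width: 0.0464
finger_force: 52.4
```

>>> {"name": "play_rows", "arguments": {
  "plan": [
    [[0, 0, 0.08], [0, 0, 0], 1],
    [[0, 0, 0.06], [0, 0, 0], 1],
    [[0, 0, 0], [0, 0, 0], 1]
  ]
}}

```text
clock: 26.18
position: [0.563, -0.2037, 0.0649]
tool_rot: [-3.142, -0.0, 2.896]
force: [-0.2, -0.2, -1.1]
grip_width: 0.0464
finger_force: 52.4
```

>>> {"name": "play_rows", "arguments": {
  "plan": [
    [[0, 0, 0.06], [0, 0, 0], 1],
    [[0, 0, 0.06], [0, 0, 0], 1],
    [[0, 0, 0], [0, 0, 0], 1]
  ]
}}

```text
clock: 26.55
position: [0.5629, -0.2036, 0.0618]
tool_rot: [-3.142, -0.0, 2.896]
force: [-0.1, -0.0, -0.6]
grip_width: 0.0467
finger_force: 52.4
```

>>> {"name": "play_rows", "arguments": {
  "plan": [
    [[0, 0, 0.06], [0, 0, 0], 1],
    [[0, 0, 0], [0, 0, 0], 1]
  ]
}}

```text
clock: 26.8
position: [0.5629, -0.2036, 0.0602]
tool_rot: [-3.142, -0.0, 2.896]
force: [-0.5, -0.6, -1.6]
grip_width: 0.0464
finger_force: 52.4
```

>>> {"name": "play_rows", "arguments": {
  "plan": [
    [[0, 0, 0.05], [0, 0, 0], 1],
    [[0, 0, 0], [0, 0, 0], 1]
  ]
}}

```text
clock: 27.05
position: [0.5631, -0.2036, 0.0597]
tool_rot: [-3.141, 0.0, 2.896]
force: [-3.5, -0.7, 10.0]
grip_width: 0.0465
finger_force: 53.5
```

>>> {"name": "play_rows", "arguments": {
  "plan": [
    [[0, 0, 0.04], [0, 0, 0], 1],
    [[0, 0, 0], [0, 0, 0], 1]
  ]
}}

```text
clock: 27.3
position: [0.5631, -0.2036, 0.0596]
tool_rot: [-3.141, 0.001, 2.896]
force: [-10.6, -0.2, 26.3]
grip_width: 0.0463
finger_force: 55.3
```

It made contact at exactly the predicted seating height, so I release.

>>> {"name": "play_rows", "arguments": {
  "plan": [
    [[0, 0, -0.04], [0, 0, 0], 1],
    [[0, 0, 0], [0, 0, 0], 0.2],
    [[0, 0, 0], [0, 0, 0], -0.4],
    [[0, 0, 0], [0, 0, 0], -1],
    [[0, 0, -0.3], [0, 0, 0], -1],
    [[0, 0, -0.7], [0, 0, 0], -1],
    [[0, 0, -1], [0, 0, 0], -1],
    [[0, 0, -1], [0, 0, 0], -1],
    [[0, 0, -1], [0, 0, 0], 0],
    [[0, 0, 0], [0, 0, 0], 1]
  ]
}}

```text
clock: 28.55
position: [0.5638, -0.2038, 0.1618]
tool_rot: [-3.141, 0.003, 2.896]
force: [-0.6, 0.4, -0.5]
grip_width: 0.0515
finger_force: 0.0
```

```bash
python3 - <<'E'
from see import *
s=bot.observe();print(s["clock"],s["position"],s["tool_rot"],s["qpos"].round(2),s["force"],s["grip_width"])
f=grab_frame("wrist");P=cloud(f);z=P[...,2];hsv=cv2.cvtColor(f["pixels"],cv2.COLOR_RGB2HSV)
near=np.hypot(P[...,0]-.5613,P[...,1]+.2044)<.06
l=big(near&(z>.045)&(z<.07)&(hsv[...,1]<70)&(hsv[...,2]>120));print("label",rect(P[l]),np.percentile(z[l],[2,50,98]).round(4))
A=np.c_[P[l][:,:2],np.ones(l.sum())];print("slope",np.linalg.lstsq(A,P[l][:,2],rcond=None)[0][:2].round(4))
pl=big((abs(z-.039)<.004)&(np.hypot(P[...,0]-.546,P[...,1]+.264)<.16)&~near);print("plate z",np.median(z[pl]))
red=(hsv[...,1]>200)&((hsv[...,0]<5)|(hsv[...,0]>174))&(np.hypot(P[...,0]-.497,P[...,1]+.295)<.05)&(z>.05);
if red.sum(): print("post",red.sum(),rect(P[red&(z>.084)]),np.percentile(z[red],98))
E
```

```text
28.55 [ 0.56377064 -0.20378115  0.16183276] [-3.14105378e+00  2.83766781e-03  2.89588854e+00] [ 1.01  0.95 -1.3   1.71  0.96  1.27  0.81] [-0.61294651  0.43825555 -0.5390841 ] 0.05154794174280863
label (array([ 561.7, -204.1]), array([35.6, 55.6]), 75.8) [0.055  0.0563 0.0576]
slope [-0.0001 -0.0011]
plate z 0.03879094934003996
post 786 (array([ 511.2, -279.6]), array([56.9, 13. ]), 48.1) 0.08982487796367337
```

The cassette is seated: its label lies 17.5 mm above the plate and is level. Now the lever, pushed with the side of the shut fingers.

```bash
cat > lev.py <<'E'
from plan import *
PV=np.array([.5648,-.3138]); psi=-.2475
def pose(phi,gap=0,z=.074):
    a=psi+np.pi+phi;u=np.array([np.cos(a),np.sin(a)]);t=np.array([-u[1],u[0]])
    return np.array([*(PV+.07*u-(.018+gap)*t),z]), tool(0,1.3233+phi)
def arc(phis,gaps):
    s=bot.observe();p,R=s["position"],Ro.from_euler("xyz",s["tool_rot"])
    for f,g in zip(phis,gaps):
        p1,R1=pose(f,g);print([(R.inv().apply(p1-p)/.025).round(2).tolist(),((R.inv()*R1).as_rotvec()/.15).round(2).tolist()]);p,R=p1,R1
E
python3 -c "
from lev import *
p,R=pose(0,.012,.13);rows(p,R,12)"
```

```text
turn/row [0.   0.   0.87]
[0.14, -0.25, 0.1] [0.1, -0.27, 0.1] [0.07, -0.28, 0.1] [0.03, -0.29, 0.1] [-0.01, -0.29, 0.1] [-0.04, -0.29, 0.1] [-0.08, -0.28, 0.1] [-0.12, -0.26, 0.1] [-0.15, -0.25, 0.1] [-0.18, -0.23, 0.1] [-0.21, -0.2, 0.1] [-0.23, -0.17, 0.1]
```

>>> {"name": "play_rows", "arguments": {
  "plan": [
    [[0.14, -0.25, 0.1], [0, 0, 0.87], 1],
    [[0.1, -0.27, 0.1], [0, 0, 0.87], 1],
    [[0.07, -0.28, 0.1], [0, 0, 0.87], 1],
    [[0.03, -0.29, 0.1], [0, 0, 0.87], 1],
    [[-0.01, -0.29, 0.1], [0, 0, 0.87], 1],
    [[-0.04, -0.29, 0.1], [0, 0, 0.87], 1],
    [[-0.08, -0.28, 0.1], [0, 0, 0.87], 1],
    [[-0.12, -0.26, 0.1], [0, 0, 0.87], 1],
    [[-0.15, -0.25, 0.1], [0, 0, 0.87], 1],
    [[-0.18, -0.23, 0.1], [0, 0, 0.87], 1],
    [[-0.21, -0.2, 0.1], [0, 0, 0.87], 1],
    [[-0.23, -0.17, 0.1], [0, 0, 0.87], 1],
    [[0, 0, 0], [0, 0, 0], 1],
    [[0, 0, 0], [0, 0, 0], 1]
  ]
}}

```text
clock: 30.35
position: [0.5042, -0.2672, 0.1291]
tool_rot: [-3.141, -0.0, 1.333]
force: [-0.3, -0.0, 0.4]
grip_width: 0.0002
finger_force: 0.0
```

```bash
python3 - <<'E'
from lev import *
s=bot.observe();print(s["clock"],s["position"],s["tool_rot"],s["qpos"].round(2),s["grip_width"],s["force"])
go(*pose(0,.012)[:1],R=pose(0)[1])
f=grab_frame("wrist");P=cloud(f);hsv=cv2.cvtColor(f["pixels"],cv2.COLOR_RGB2HSV);z=P[...,2]
red=(hsv[...,1]>200)&((hsv[...,0]<4)|(hsv[...,0]>174))&(hsv[...,2]>80)&(np.hypot(P[...,0]-.497,P[...,1]+.2965)<.02)&(z>.086)
print("post",red.sum(),rect(P[red]) if red.sum()>4 else 0)
E
```

```text
30.35 [ 0.50420874 -0.26715242  0.12910605] [-3.14131812e+00 -2.01566059e-04  1.33347295e+00] [ 1.05  0.79 -1.    1.81  0.79  1.   -0.52] 0.00023093989537898888 [-0.29844638 -0.00073015  0.35976464]
shift [-0.02  0.01  2.2 ] turn [-0.   -0.    0.07]
post 0 0
```

Descend, then sweep the arc.

>>> {"name": "play_rows", "arguments": {
  "plan": [
    [[0, 0, 0.8], [0, 0, 0.07], 1],
    [[0, 0, 0.8], [0, 0, 0], 1],
    [[0, 0, 0.6], [0, 0, 0], 1],
    [[0, 0, 0], [0, 0, 0], 1],
    [[0, 0, 0], [0, 0, 0], 1]
  ]
}}

```text
clock: 31.02
position: [0.5044, -0.2673, 0.0744]
tool_rot: [3.141, -0.0, 1.32]
force: [0.0, 0.2, -0.1]
grip_width: 0.0
finger_force: 0.0
```

```bash
python3 - <<'E'
from lev import *
s=bot.observe();print(s["clock"],s["position"],s["tool_rot"],s["force"])
arc([0,0]+list(np.arange(.08,.85,.08)),[.006,0]+[0]*12)
E
```

```text
31.025 [ 0.50437241 -0.26731352  0.07437887] [ 3.14133297e+00 -1.89020818e-04  1.32009409e+00] [ 0.04636493  0.21885558 -0.1329527 ]
[[-0.25, -0.0, 0.02], [0.0, -0.0, -0.02]]
[[-0.24, -0.0, -0.0], [0.0, 0.0, 0.0]]
[[-0.23, -0.05, -0.0], [0.0, 0.0, -0.53]]
[[-0.23, -0.05, -0.0], [-0.0, 0.0, -0.53]]
[[-0.23, -0.05, -0.0], [0.0, 0.0, -0.53]]
[[-0.23, -0.05, -0.0], [0.0, 0.0, -0.53]]
[[-0.23, -0.05, -0.0], [-0.0, 0.0, -0.53]]
[[-0.23, -0.05, -0.0], [0.0, 0.0, -0.53]]
[[-0.23, -0.05, -0.0], [-0.0, 0.0, -0.53]]
[[-0.23, -0.05, -0.0], [0.0, 0.0, -0.53]]
[[-0.23, -0.05, -0.0], [0.0, 0.0, -0.53]]
[[-0.23, -0.05, -0.0], [0.0, 0.0, -0.53]]
```

>>> {"name": "play_rows", "arguments": {
  "plan": [
    [[-0.25, 0, 0], [0, 0, 0], 1],
    [[-0.24, 0, 0], [0, 0, 0], 1],
    [[-0.23, -0.05, 0], [0, 0, -0.53], 1],
    [[-0.23, -0.05, 0], [0, 0, -0.53], 1],
    [[-0.23, -0.05, 0], [0, 0, -0.53], 1],
    [[-0.23, -0.05, 0], [0, 0, -0.53], 1],
    [[-0.23, -0.05, 0], [0, 0, -0.53], 1],
    [[-0.23, -0.05, 0], [0, 0, -0.53], 1],
    [[-0.23, -0.05, 0], [0, 0, -0.53], 1],
    [[-0.23, -0.05, 0], [0, 0, -0.53], 1],
    [[-0.23, -0.05, 0], [0, 0, -0.53], 1],
    [[-0.23, -0.05, 0], [0, 0, -0.53], 1],
    [[0, 0, 0], [0, 0, 0], 1]
  ]
}}

```text
clock: 32.65
position: [0.4947, -0.3366, 0.0742]
tool_rot: [3.141, -0.0, 2.114]
force: [-2.4, 2.2, 2.7]
grip_width: 0.0001
finger_force: 1.8
```

```bash
cat >> lev.py <<'E'
def post():
    for c in("wrist","top","scene"):
        f=grab_frame(c);P=cloud(f);hsv=cv2.cvtColor(f["pixels"],cv2.COLOR_RGB2HSV);z=P[...,2]
        r=np.hypot(P[...,0]-PV[0],P[...,1]-PV[1])
        red=(hsv[...,1]>190)&((hsv[...,0]<5)|(hsv[...,0]>174))&(hsv[...,2]>70)&(r>.055)&(r<.085)&(z>.06)&(z<.095)
        if red.sum()>3:
            q=np.median(P[red],0);print(c,red.sum(),q.round(4),"phi",round((np.arctan2(*(q[:2]-PV)[::-1])-psi-np.pi+np.pi)%(2*np.pi)-np.pi,3))
E
python3 - <<'E'
from lev import *
s=bot.observe();print(s["clock"],s["position"],s["tool_rot"],s["qpos"].round(2),s["force"]);post()
p,R=pose(.8);print((p-s["position"]).round(4)); arc(np.arange(.88,1.05,.08),[0]*9)
E
```

```text
32.65 [ 0.49470385 -0.33662274  0.07419167] [ 3.14134103e+00 -4.59542061e-04  2.11358204e+00] [ 1.17  0.97 -1.07  1.76  0.98  1.06  0.27] [-2.37767256  2.21705691  2.7128524 ]
wrist 109 [ 0.504  -0.3542  0.0888] phi 0.834
scene 64 [ 0.5116 -0.3529  0.0784] phi 0.881
[ 0.0011  0.0014 -0.0002]
[[-0.22, 0.02, 0.01], [-0.0, -0.0, -0.6]]
[[-0.23, -0.05, -0.0], [0.0, 0.0, -0.53]]
[[-0.23, -0.05, -0.0], [0.0, 0.0, -0.53]]
```

>>> {"name": "play_rows", "arguments": {
  "plan": [
    [[-0.22, 0.02, 0], [0, 0, -0.6], 1],
    [[-0.23, -0.05, 0], [0, 0, -0.53], 1],
    [[-0.23, -0.05, 0], [0, 0, -0.53], 1],
    [[-0.12, -0.025, 0], [0, 0, -0.27], 1],
    [[0, 0, 0], [0, 0, 0], 1]
  ]
}}

```text
clock: 33.42
position: [0.5046, -0.354, 0.074]
tool_rot: [-3.141, -0.001, 2.403]
force: [-4.9, 1.0, 1.4]
grip_width: -0.0002
finger_force: 2.3
```

```bash
python3 - <<'E'
from lev import *
s=bot.observe();print(s["clock"],s["position"],s["tool_rot"],s["force"]);post()
arc([1.12,1.16,1.19,1.21],[0]*9)
E
```

```text
33.425 [ 0.50457574 -0.35401803  0.07396798] [-3.14068052e+00 -6.71723393e-04  2.40273172e+00] [-4.92868848  0.96416116  1.38117647]
wrist 126 [ 0.5184 -0.368   0.0887] phi 1.111
scene 66 [ 0.5233 -0.3676  0.0798] phi 1.161
[[-0.1, -0.02, 0.0], [-0.01, -0.0, -0.27]]
[[-0.11, -0.03, -0.0], [-0.0, 0.0, -0.27]]
[[-0.08, -0.02, -0.0], [0.0, 0.0, -0.2]]
[[-0.06, -0.01, -0.0], [0.0, 0.0, -0.13]]
```

>>> {"name": "play_rows", "arguments": {
  "plan": [
    [[-0.1, -0.02, 0], [0, 0, -0.25], 1],
    [[-0.06, -0.01, 0], [0, 0, -0.13], 1],
    [[0, 0, 0], [0, 0, 0], 1]
  ]
}}

```text
clock: 33.95
position: [0.5069, -0.3573, 0.074]
tool_rot: [-3.14, -0.001, 2.459]
force: [-5.5, 1.5, 0.9]
grip_width: -0.0001
finger_force: 2.4
```

>>> {"name": "play_rows", "arguments": {
  "plan": [
    [[-0.05, -0.01, 0], [0, 0, -0.1], 1],
    [[0, 0, 0], [0, 0, 0], 1]
  ]
}}

```text
clock: 34.2
position: [0.5077, -0.3582, 0.074]
tool_rot: [-3.14, -0.001, 2.474]
force: [-6.0, 0.9, 0.9]
grip_width: -0.0002
finger_force: 2.5
```

>>> {"name": "play_rows", "arguments": {
  "plan": [
    [[-0.05, -0.01, 0], [0, 0, -0.1], 1],
    [[0, 0, 0], [0, 0, 0], 1]
  ]
}}

```text
clock: 34.45
position: [0.5085, -0.3593, 0.074]
tool_rot: [-3.14, -0.001, 2.489]
force: [-5.5, 0.8, 1.0]
grip_width: 0.0002
finger_force: 2.5
```

>>> {"name": "play_rows", "arguments": {
  "plan": [
    [[-0.04, -0.01, 0], [0, 0, -0.08], 1],
    [[0, 0, 0], [0, 0, 0], 1]
  ]
}}

```text
clock: 34.7
position: [0.5092, -0.36, 0.074]
tool_rot: [-3.14, -0.001, 2.501]
force: [-5.2, 0.4, 1.2]
grip_width: -0.0005
finger_force: 2.5
```

```bash
python3 - <<'E'
from lev import *
s=bot.observe();print(s["clock"],s["position"],s["tool_rot"],s["force"]);post()
E
```

```text
34.7 [ 0.5091806  -0.3600427   0.07398075] [-3.14022175e+00 -7.78745851e-04  2.50120633e+00] [-5.23022748  0.40310733  1.18248557]
wrist 127 [ 0.5244 -0.3723  0.0888] phi 1.214
scene 70 [ 0.5299 -0.3726  0.0772] phi 1.283
```

>>> {"name": "play_rows", "arguments": {
  "plan": [
    [[-0.04, -0.01, 0], [0, 0, -0.08], 1],
    [[0, 0, 0], [0, 0, 0], 1]
  ]
}}

```text
clock: 35.1
position: [0.5099, -0.3608, 0.074]
tool_rot: [-3.14, -0.001, 2.513]
force: [-5.2, 0.8, 1.0]
grip_width: -0.0001
finger_force: 2.5
```

>>> {"name": "play_rows", "arguments": {
  "plan": [
    [[-0.04, -0.01, 0], [0, 0, -0.08], 1],
    [[0, 0, 0], [0, 0, 0], 1]
  ]
}}

```text
clock: 35.35
position: [0.5101, -0.3612, 0.0739]
tool_rot: [-3.14, -0.002, 2.525]
force: [-9.4, 3.0, 3.2]
grip_width: -0.0001
finger_force: 4.6
```

At the stop: the force jumped from 5 to 10 N. I hold here.

>>> {"name": "play_rows", "arguments": {
  "plan": [
    [[0, 0, 0], [0, 0, 0], 1],
    [[0, 0, 0], [0, 0, 0], 1],
    [[0, 0, 0], [0, 0, 0], 1],
    [[0, 0, 0], [0, 0, 0], 1],
    [[0, 0, 0], [0, 0, 0], 1],
    [[0, 0, 0], [0, 0, 0], 1],
    [[0, 0, 0], [0, 0, 0], 1],
    [[0, 0, 0], [0, 0, 0], 1],
    [[0, 0, 0], [0, 0, 0], 1]
  ]
}}

```text
clock: 36.48
position: [0.5101, -0.3612, 0.0739]
tool_rot: [-3.14, -0.002, 2.525]
force: [-9.1, 3.3, 3.7]
grip_width: 0.0
finger_force: 4.6
```

```bash
python3 - <<'E'
from lev import *
s=bot.observe();print(s["clock"],s["position"],s["force"])
ph=list(np.linspace(1.15,0,14))+[0,0]
arc(ph,[0.001]*14+[.012,.025])
E
```

```text
36.475 [ 0.51010036 -0.36124267  0.07392992] [-9.11313009  3.27380526  3.70255955]
[[0.22, 0.06, -0.0], [-0.01, -0.01, 0.35]]
[[0.24, 0.08, 0.0], [0.0, -0.0, 0.59]]
[[0.24, 0.08, 0.0], [0.0, -0.0, 0.59]]
[[0.24, 0.08, 0.0], [-0.0, -0.0, 0.59]]
[[0.24, 0.08, 0.0], [-0.0, -0.0, 0.59]]
[[0.24, 0.08, 0.0], [0.0, -0.0, 0.59]]
[[0.24, 0.08, 0.0], [0.0, -0.0, 0.59]]
[[0.24, 0.08, 0.0], [0.0, -0.0, 0.59]]
[[0.24, 0.08, 0.0], [0.0, -0.0, 0.59]]
[[0.24, 0.08, 0.0], [0.0, -0.0, 0.59]]
[[0.24, 0.08, 0.0], [0.0, -0.0, 0.59]]
[[0.24, 0.08, 0.0], [-0.0, -0.0, 0.59]]
[[0.24, 0.08, 0.0], [0.0, -0.0, 0.59]]
[[0.24, 0.08, 0.0], [0.0, -0.0, 0.59]]
[[0.44, 0.0, 0.0], [0.0, 0.0, 0.0]]
[[0.52, 0.0, 0.0], [0.0, 0.0, 0.0]]
```

>>> {"name": "play_rows", "arguments": {
  "plan": [
    [[0.22, 0.06, 0], [0, 0, 0.35], 1],
    [[0.24, 0.08, 0], [0, 0, 0.59], 1],
    [[0.24, 0.08, 0], [0, 0, 0.59], 1],
    [[0.24, 0.08, 0], [0, 0, 0.59], 1],
    [[0.24, 0.08, 0], [0, 0, 0.59], 1],
    [[0.24, 0.08, 0], [0, 0, 0.59], 1],
    [[0.24, 0.08, 0], [0, 0, 0.59], 1],
    [[0.24, 0.08, 0], [0, 0, 0.59], 1],
    [[0.24, 0.08, 0], [0, 0, 0.59], 1],
    [[0.24, 0.08, 0], [0, 0, 0.59], 1],
    [[0.24, 0.08, 0], [0, 0, 0.59], 1],
    [[0.24, 0.08, 0], [0, 0, 0.59], 1],
    [[0.24, 0.08, 0], [0, 0, 0.59], 1],
    [[0.24, 0.08, 0], [0, 0, 0.59], 1],
    [[0.44, 0, 0], [0, 0, 0], 1],
    [[0.4, 0, -0.3], [0, 0, 0], 1],
    [[0, 0, -1], [0, 0, 0], 1],
    [[0, 0, -1], [0, 0, 0], 1],
    [[0, 0, -1], [0, 0, 0], 1],
    [[0, 0, 0], [0, 0, 0], 1]
  ]
}}

```text
clock: 38.98
position: [0.5095, -0.2591, 0.1587]
tool_rot: [3.139, 0.001, 1.325]
force: [0.2, -0.2, -0.4]
grip_width: 0.0001
finger_force: 0.0
```

```bash
python3 - <<'E'
from lev import *
s=bot.observe();print(s["clock"],s["position"],s["force"]);post()
f=grab_frame("scene");save(f,"s3.png",[160,100,480,340],2.5)
f=grab_frame("wrist");P=cloud(f);z=P[...,2];hsv=cv2.cvtColor(f["pixels"],cv2.COLOR_RGB2HSV)
l=(np.hypot(P[...,0]-.5613,P[...,1]+.2044)<.05)&(z>.045)&(z<.07)&(hsv[...,1]<70)
if l.sum()>20: print("label",rect(P[big(l)]),np.percentile(z[l],[2,50,98]))
E
```

```text
38.975 [ 0.50953454 -0.25907749  0.15874179] [ 0.18694127 -0.23084629 -0.42948124]
scene 51 [ 0.5028 -0.2993  0.0819] phi 0.017
label (array([ 561.8, -203.8]), array([35.3, 55.9]), 75.9) [0.05486404 0.05625788 0.05772485]
```

View pics/s3.png

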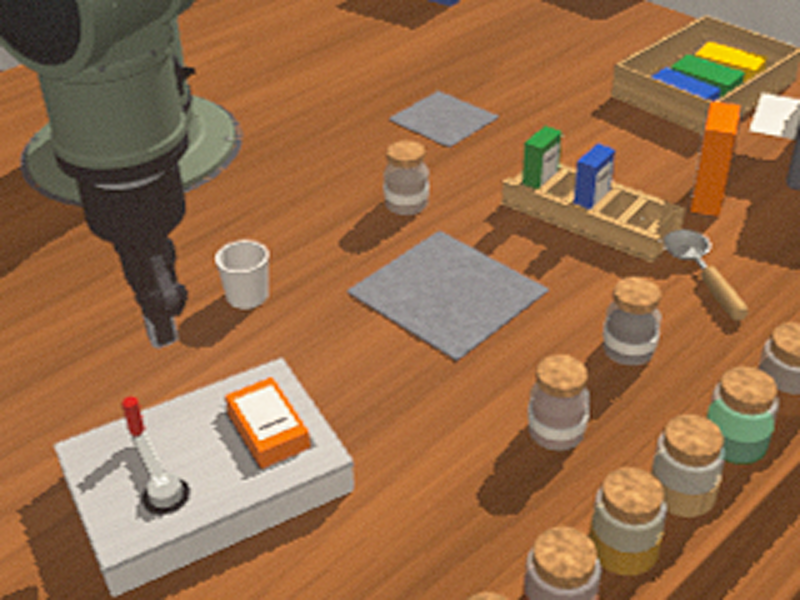

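The picture shows the cassette seated label up at (267,420), the lever back at rest with its post at (133,415), and everything else in place. Handing in.

```bash
python3 -c "
from workcell import bot
print(bot.job_done())"
```

```text
the job is handed in; nothing more can be done
None
```

The orange cassette was laid on the mat, retaken and seated label up and flat in the reader's pocket; the lever was held at its stop for just over a second and sprang back to rest, and the job was handed in at about 39 s with no verdict returned.

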